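# Swap a worn chisel for the honed one in a spring-clip rack

## Robot

A 6-joint arm with a two-finger parallel gripper is mounted at the origin on the work surface. World frame = base frame: x ahead of the robot, y to its left, z up, the work surface at z = 0. Lengths are in m, angles in rad, forces in N, time in s.
With the tool pointing down it reaches from about 0.25 to 0.775 m from the base axis. Payload 4 kg.
Tool frame: the origin (TCP) lies midway between the tips of the shut fingers; the grasp point (between the pads) lies 19 mm behind it; z points along the fingers, y is the line along which they close (so a half turn about z gives the same grasp; the last joint's range is limited). The gripper opens to 85 mm and grips with 20 to 120 N. Pads are 22 mm wide; open, the fingers measure 114 mm over their backs; the gripper's body (76 mm by 85 mm) begins 54 mm behind the grasp point. The pads swing forward as they close: fully open they stand 13 mm farther back than shut.
Start: joints at [-1.243, 0.087, 1.371, -0, 1.684, -0.103], TCP at [0.23, -0.5, 0.231] pointing down, gripper open.
Joint ranges: [-3.1, 3.1], [-0.76, 2.03], [0.27, 2.55], [-1.08, 4.22], [0.17, 2.65], [-2.57, 2.57]. Speed limits (rad/s): [2.79, 2.79, 3.14, 3.14, 3.14, 3.14].

## Interface

Orientations are given as a unit quaternion [w, x, y, z].
In Python, from workcell import ctrl gives the robot as it stands.
- The arm moves only by the tool jog_arm, never from a script. Its argument "targets" is a list of rows, each a list of 7 numbers: the shift along the tool's x, y, z in mm, then the turn, a rotation vector about the tool's x, y, z in degrees, then the finger opening in mm, from 0 to 85.4. In form: [[tx, ty, tz, wx, wy, wz, grip], ...]. A call has 1 to 12 rows; each row is the pose to reach, as a shift and turn from the pose commanded when the call began, along the tool's axes at that moment; what a row does not reach only later rows make up. A row lasts 1/8 s, in which the tool goes at most 62.5 mm and 10.7 degrees, less where a joint would pass 70% of its speed; a pose out of reach is approached as far as the arm can. A call with a gripper value outside its range is refused whole. The fingers move at their own pace and stop on an object; "grip_force" is the grip in N (left out, the last holds). Time passes only in rows, so rows that repeat a pose let the fingers close. It gives the time, the measured TCP pose, the force, the opening and the grip force at its end, in the units of the state.
- ctrl.get_obs(): the state, without advancing time (a new reading comes with each control period).
- ctrl.snapshot(name): name is "scene" or "side" or "wrist"; returns the picture (420x560x3 uint8, red, green, blue); there is no depth.
- ctrl.camera_model(name): a dict with "fx", "fy", "cx", "cy" (pixels), "rvec" (rotation vector, rad) and "tvec" (3), from world to camera coordinates, as OpenCV has them. Camera axes: x right, y down, z forward; pixel columns grow to the right and rows downward; lengths in m; the calibration is good to about 2 mm. A picture is of the moment at which its call begins: read the wrist's pose just before it. camera_model takes no time and is no camera call; for the wrist camera it gives the pose at the moment of the call.
- ctrl.job_done(): hands the job in; it is judged then, once.
The state is a dict: "time": time; "qpos": joint angles; "qd": joint speeds; "joint_torque": joint torques, N m; "ee_pos": TCP position; "tool_rot": TCP orientation; "wrist_force": force on the tool from outside, world axes, zero at the start; "ft_torque": the same for the moment, N m; "finger_gap": opening from 0.0 (shut) to 1.0 (fully open); "grip_force": force on a finger pad.
Only numpy, scipy, OpenCV 4.12 (cv2) and the standard library are available. Lean on these libraries where they do the work, as an engineer would, in place of code of your own. Each camera call takes 0.05 s, during which the arm holds its last target. There are 200 camera calls.

## Task

The chisel hanging in the sloping rack has gone dull: pull it out of its spring clips and lay it gently in the plywood tray. Then pick up the freshly honed chisel from the bench and click it into the two clips that are now free, cutting edge up the slope like the tools beside it: push past the springs until it is home in both clips, then stop pushing and let go. Leave the things standing around where they are.

Things in the scene. Friction and masses are not known exactly. Their poses are not given: they have to be found in the camera images.
- worn_mid (a point): Worn chisel, at first in the rack: the only tool there with a flat blade and an eight-sided handle. Handle 120 mm long, 28 mm across flats (round, 28 mm, towards both ends), then ferrule and 25 mm wide blade; 200 mm in all, 0.18 kg. This point: on the handle's axis, half-way along the handle. x along the tool to its cutting edge, y across the blade, z out of the blade's face.
- worn_edge (a point): Middle of the worn chisel's cutting edge, 140 mm from worn_mid along its x; same axes. The tool balances about 35 mm from worn_mid towards the edge.
- honed_mid (a point): Freshly honed chisel, same pattern and size as the worn one, lying on the bench with its edge away from the robot (within 30 degrees), handle axis 14 mm above the bench. This point: on the handle's axis, half-way along the handle; axes as for worn_mid.
- honed_edge (a point): Middle of the honed chisel's cutting edge, 140 mm from honed_mid along its x; same axes.
- clips: The chisel's pair of spring clips on the rack's sloping board. Origin: where the mid-handle point lies when a chisel is seated (worn_mid at the start), 36 mm out from the board. x up the slope (30 degrees) along the seated tool towards the edge end, y across the rack, z square out of the board, up and towards the robot. Clips at x = -42 and +42 mm; the 70 mm between them is free.
- clip_lower (a point): Seat centre of the lower clip, 42 mm below the clips' origin along x, same axes; it holds the handle near its butt. The clip is 14 mm wide along x, 38 mm over its two jaws, opens to +z; lips reach 17 mm out. Mounted on a batten whose top is 20 mm below the seat centre.
- clip_upper (a point): Seat centre of the upper clip, 42 mm above the clips' origin along x, same make. Pushing in along -z: the lips begin to spread with the handle's axis 18 mm out, resist most about 14 mm out (some 16 N for both clips), are passed at 6 mm; then the springs draw the handle home to 0, on rubber bumpers that give 1 mm per 8 N beyond 16 N. Pulling out takes the same.
- rack: Sloping plywood rack fixed on the bench, 310 mm wide, about 220 mm deep, 145 mm high at the back, with three places side by side, 95 mm apart, tools parallel. The chisel's place is any of the three. Origin: centre of its underside, z up, low front edge towards -x.
- gouge: Neighbour in the rack, stays there: gouge with a round 13 mm shank and round handle, in its own clips. Origin mid-handle.
- parting_tool: Neighbour in the rack, stays there: parting tool with a narrow upright blade and round handle, in its own clips. Origin mid-handle.
- tray: Shallow open plywood tray with a rubber mat, fixed on the bench, 250 x 150 x 22 mm outside, walls and floor 6 mm thick. Origin: centre of its underside; x along its length, z up.
- vase: Turned wooden vase, 62 mm across, 150 mm tall, standing on the bench. Origin: centre of its foot.
- oil: White plastic honing-oil bottle, 52 mm across, 130 mm tall, standing on the bench. Origin: centre of its foot.
- offcut: Dark wood offcut, 150 x 70 x 55 mm, lying on the bench. Origin: centre of its underside, x along its length.
Things that resemble listed ones, but are neither listed nor needed, are in the scene too. Leave any green or yellow look-alike of the part that bears honed_mid alone. What is shaped like the part that bears worn_mid but pink is not meant.

How it is judged:
By the outcome, as a careful person would: the job done as asked, in the order asked, and still so for the second after the job is handed in, with the robot touching nothing.
It also fails if it takes over 54 s, if anything falls off the work surface, if the arm or the gripper's body presses on something with over 40 N, if the wrist force passes 120 N, or if a joint passes its speed limit or range.

## Working session

There is one attempt and no reset: what is moved stays moved. The work goes in short steps, Python scripts to look and compute and a tool call to move; the robot and the scene stay as the last step left them, time stands still between calls to the robot, and variables do not carry over. Pictures are saved under pics/ and viewed, at most 10 in all, crops included, and the job is handed in when it is done.

Besides the shell and the picture viewer there is one more tool, called after "Request:" as name([rows], argument=value, ...), one row to a line, values as JSON. jog_arm: Moves the arm, as the interface text tells. Its arguments: {"type":"object","properties":{"targets":{"type":"array","items":{"type":"array","items":{"type":"number"}}},"grip_force":{"type":"number"}},"required":["targets"]}

```bash
mkdir -p pics; ls; python3 - <<'E'
from workcell import ctrl
import cv2,numpy as np
for n in ["scene","side"]:
    im=ctrl.snapshot(n); cv2.imwrite(f"pics/{n}0.png",cv2.resize(im[:,:,::-1],(800,600),interpolation=cv2.INTER_CUBIC)); np.save(f"pics/{n}0.npy",im)
    m=ctrl.camera_model(n); print(n,{k:np.round(v,4).tolist() for k,v in m.items()})
E
```

```text
pics
scene {'fx': 490.2112, 'fy': 490.2112, 'cx': 279.438, 'cy': 217.6293, 'rvec': [2.3208, 0.9048, -0.3142], 'tvec': [-0.4195, -0.1723, 1.5742]}
side {'fx': 511.2948, 'fy': 511.2948, 'cx': 287.3722, 'cy': 210.5665, 'rvec': [0.422, -2.6262, 1.3757], 'tvec': [0.5325, 0.1433, 1.3311]}
```

View pics/scene0.png

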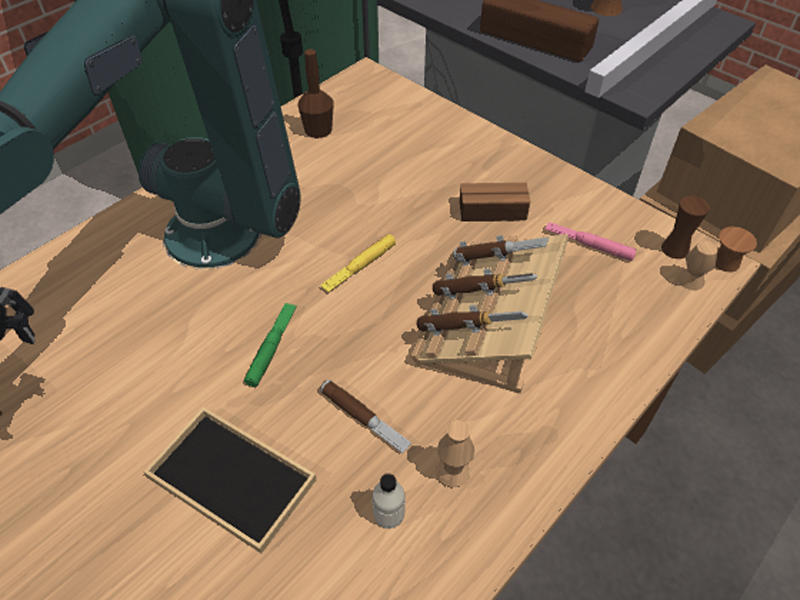

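View pics/side0.png

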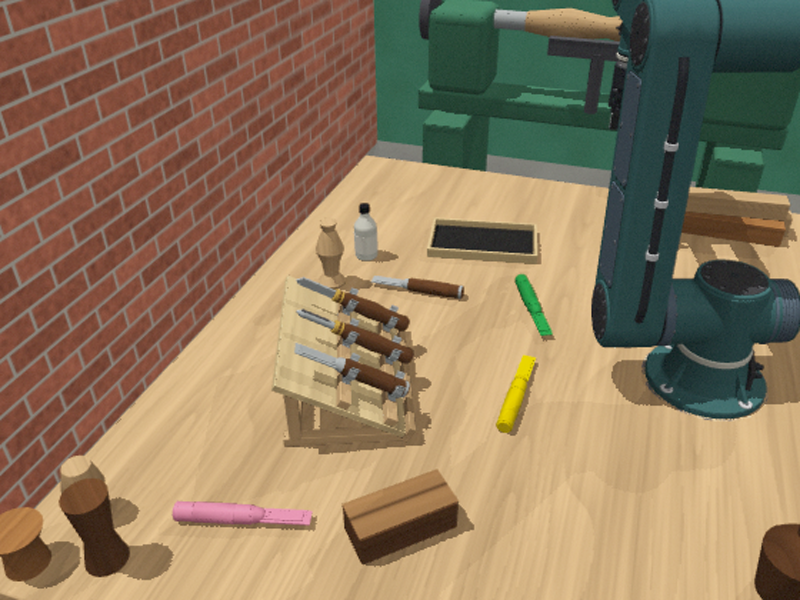

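Scene: the worn chisel is in the far (+y) rack place (handle ~(485,250), blade ~(530,243)). The honed one lies at (326,387)-(403,446) and the tray is at (230,478). In the side view the worn chisel is the nearest in the rack (298,353)-(407,390).

```bash
cat > h.py <<'E'
import numpy as np,cv2
from scipy.spatial.transform import Rotation as R
from workcell import ctrl
def ray(m,p):
    Rm=cv2.Rodrigues(np.array(m["rvec"],float))[0]; t=np.array(m["tvec"],float).ravel()
    d=Rm.T@np.array([(p[0]-m["cx"])/m["fx"],(p[1]-m["cy"])/m["fy"],1.]); return -Rm.T@t,d/np.linalg.norm(d)
def plane(m,p,z):
    o,d=ray(m,p); return o+d*(z-o[2])/d[2]
def tri(rs):
    A=sum(np.eye(3)-np.outer(d,d) for o,d in rs); b=sum((np.eye(3)-np.outer(d,d))@o for o,d in rs)
    x=np.linalg.solve(A,b); return x,max(np.linalg.norm(np.cross(x-o,d)) for o,d in rs)
def proj(m,X): 
    return cv2.projectPoints(np.atleast_2d(X).astype(float),np.array(m["rvec"],float),np.array(m["tvec"],float),np.array([[m["fx"],0,m["cx"]],[0,m["fy"],m["cy"]],[0,0,1.]]),None)[0][:,0]
def pose():
    o=ctrl.get_obs(); q=np.array(o["tool_rot"]); return o,np.array(o["ee_pos"]),R.from_quat(q[[1,2,3,0]])
def move(p,Rt):
    "shift mm and rotvec deg in current tool axes to reach p,Rt(matrix)"
    o,p0,R0=pose(); return np.round(R0.inv().apply(np.array(p)-p0)*1000,1),np.round((R0.inv()*R.from_matrix(Rt)).as_rotvec(degrees=True),2)
E
python3 - <<'E'
from h import *
np.set_printoptions(precision=4,suppress=True)
s,d=ctrl.camera_model("scene"),ctrl.camera_model("side"); k=.7
T=lambda a,b:tri([ray(s,np.array(a)*k),ray(d,np.array(b)*k)])
for n,a,b in [("wbutt",(457,254),(407,390)),("wedge",(547,242),(298,353)),("wferr",(510,247),(344,366)),("g1edge",(527,316),(297,282)),("g2edge",(536,277),(297,313)),("hbutt",(322,385),(463,292)),("hedge",(404,446),(375,282)),("rackTopL",(566,237),(275,388)),("vasetop",(459,424),(328,224)),("oiltop",(389,478),(364,207))]: print(n,*T(a,b))
for n,p,z in [("hb",(322,385),.014),("he",(404,446),.008),("t1",(205,411),.022),("t2",(313,475),.022),("t3",(261,549),.022),("t4",(147,474),.022),("yel1",(325,289),.01),("yel2",(393,240),.01),("gr1",(250,382),.01),("gr2",(290,307),.01),("off1",(462,186),.055),("off2",(528,186),.055),("off3",(529,219),0)]: print(n,plane(s,np.array(p)*k,z))
o=ctrl.get_obs();print(o)
m=ctrl.camera_model("wrist"); o_,p,Rt=pose(); Rm=cv2.Rodrigues(np.array(m["rvec"]))[0]; print(m["fx"],Rt.inv().apply(-Rm.T@np.array(m["tvec"]).ravel()-p),Rt.inv().as_matrix()@Rm.T, Rt.as_matrix())
E
```

```text
wbutt [0.4794 0.2712 0.0694] 0.0018683738675100326
wedge [0.6359 0.3403 0.161 ] 0.0026857864544694585
wferr [0.5741 0.3107 0.127 ] 0.003920187027749446
g1edge [0.7186 0.1643 0.1667] 0.00041618601442531254
g2edge [0.6775 0.2495 0.1666] 4.4049632931455224e-05
hbutt [ 0.4817 -0.116   0.0163] 0.0010517676976004172
hedge [ 0.6756 -0.1034  0.0091] 0.00013100932056785196
rackTopL [0.6461 0.4005 0.1366] 0.0010590742739620674
vasetop [ 0.7632 -0.0733  0.152 ] 4.5123481094165665e-06
oiltop [ 0.737  -0.2069  0.1294] 0.00016302702984872917
hb [ 0.4794 -0.1154  0.014 ]
he [ 0.6751 -0.103   0.008 ]
t1 [ 0.3689 -0.2997  0.022 ]
t2 [ 0.6034 -0.2532  0.022 ]
t3 [ 0.6355 -0.3952  0.022 ]
t4 [ 0.3954 -0.4421  0.022 ]
yel1 [0.3098 0.0538 0.01  ]
yel2 [0.3169 0.2547 0.01  ]
gr1 [ 0.373  -0.2009  0.01  ]
gr2 [ 0.2924 -0.0281  0.01  ]
off1 [0.3458 0.4551 0.055 ]
off2 [0.4563 0.5574 0.055 ]
off3 [0.4938 0.5233 0.    ]
{'time': 0.1, 'qpos': array([-1.2431,  0.0879,  1.3721, -0.    ,  1.6836, -0.1031]), 'qd': array([-0.0003, -0.0006, -0.0032,  0.0004, -0.    , -0.0008]), 'joint_torque': array([  0.0023, -35.3016, -31.4219,  -0.0001,   0.0079,   0.    ]), 'ee_pos': array([ 0.2295, -0.4993,  0.2302]), 'tool_rot': array([-0.001 ,  0.9769,  0.2137, -0.0001]), 'wrist_force': array([-0.9078, -0.6211,  0.0053]), 'ft_torque': array([-0.0066,  0.0112, -0.0411]), 'grip_force': 0.0, 'finger_gap': 0.9970686946472785}
377.70948765614094 [ 0.0706  0.001  -0.1423] [[-0.0002 -0.9602 -0.2792]
 [ 1.      0.0001 -0.0009]
 [ 0.0009 -0.2792  0.9602]] [[ 0.9086  0.4176 -0.0007]
 [ 0.4176 -0.9086  0.0019]
 [ 0.0002 -0.002  -1.    ]]
```

```bash
cat >> h.py <<'E'
def clipR(yaw,slope=30):
    "tool rotation: x up the slope, z into the board"
    c,s=np.cos(np.radians(yaw)),np.sin(np.radians(yaw)); a,b=np.cos(np.radians(slope)),np.sin(np.radians(slope))
    x=np.array([a*c,a*s,b]); z=np.array([b*c,b*s,-a]); return np.c_[x,np.cross(z,x),z]
E
python3 - <<'E'
from h import *
Rt=clipR(24.5); print(move(np.array([.525,.291,.096])-.11*Rt[:,2],Rt))
E
```

```text
(array([ 543.5, -594.8,   40.3]), array([-0.16, 29.99,  0.15]))
```

Request:
jog_arm([
  [180,-200,-40,0,10,0,85],
  [180,-200,-40,0,10,0,85],
  [360,-400,-30,0,20,0,85],
  [360,-400,-30,0,20,0,85],
  [360,-400,-30,0,20,0,85],
  [360,-400,-30,0,20,0,85],
  [543.5,-594.8,40.3,0,30,0,85],
  [543.5,-594.8,40.3,0,30,0,85],
  [543.5,-594.8,40.3,0,30,0,85],
  [543.5,-594.8,40.3,0,30,0,85],
  [543.5,-594.8,40.3,0,30,0,85],
  [543.5,-594.8,40.3,0,30,0,85],
])

```text
time: 1.6
ee_pos: [0.4554, 0.2105, 0.2003]
tool_rot: [-0.055, 0.943, 0.207, 0.253]
wrist_force: [1.3, -1.3, 0.3]
finger_gap: 0.996
grip_force: 0.0
```

Request:
jog_arm([
  [0,0,0,0,0,0,85],
  [0,0,0,0,0,0,85],
])

```text
time: 1.85
ee_pos: [0.4551, 0.2081, 0.1997]
tool_rot: [-0.055, 0.944, 0.207, 0.252]
wrist_force: [-0.5, 0.5, -0.4]
finger_gap: 0.989
grip_force: 0.0
```

```bash
python3 - <<'E'
from h import *
o,p,Rt=pose(); m=ctrl.camera_model("wrist")
im=ctrl.snapshot("wrist"); cv2.imwrite("pics/w1.png",cv2.resize(im[:,:,::-1],(800,600),interpolation=cv2.INTER_CUBIC)); np.save("pics/w1.npy",im)
import json; json.dump({k:np.array(v).tolist() for k,v in m.items()},open("pics/w1.json","w"))
print(o["time"],p,Rt.as_matrix().round(4),o["qpos"].round(3),o["wrist_force"])
E
```

```text
1.85 [0.45507225 0.20814753 0.19966257] [[ 7.873e-01  4.188e-01  4.526e-01]
 [ 3.632e-01 -9.081e-01  2.084e-01]
 [ 4.983e-01  3.000e-04 -8.670e-01]] [ 0.26  -0.385  1.929  0.097  1.084  1.376] [-0.45716437  0.48601498 -0.41024964]
```

View pics/w1.png

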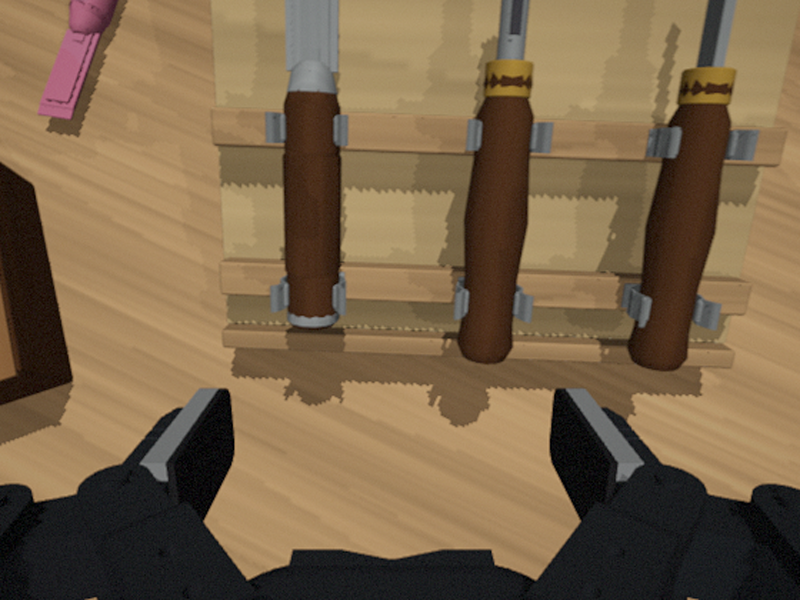

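The wrist view shows the worn chisel on the left, with its handle axis from (313,95) to (313,320), and its neighbours to the right. The fingers at the bottom are still short of the target.

```bash
cat >> h.py <<'E'
def brown(im,roi):
    "largest brown-handle blob inside roi x0,y0,x1,y1 (560x420 px): axis ends (2 pts), width"
    x0,y0,x1,y1=[int(v) for v in roi]; h=cv2.cvtColor(im,cv2.COLOR_RGB2HSV).astype(int)
    r=((h[...,0]<14)|(h[...,0]>172))&(h[...,1]>110)&(h[...,2]<125)&(h[...,2]>25)
    m=np.zeros(r.shape,np.uint8); m[y0:y1,x0:x1]=r[y0:y1,x0:x1]
    m=cv2.morphologyEx(m,cv2.MORPH_OPEN,np.ones((3,3),np.uint8)); 
    n,l,st,_=cv2.connectedComponentsWithStats(m); i=1+np.argmax(st[1:,4]); 
    ys,xs=np.nonzero(l==i); P=np.c_[xs,ys].astype(float)
    vx,vy,cx,cy=cv2.fitLine(P.astype(np.float32),cv2.DIST_HUBER,0,.01,.01).ravel()
    t=(P-[cx,cy])@[vx,vy]; q=lambda a:np.array([cx,cy])+a*np.array([vx,vy])
    return q(t.min()),q(t.max()),len(P)/(np.ptp(t)+1)
E
python3 - <<'E'
from h import *
import json
np.set_printoptions(precision=4,suppress=True)
s,d,w=ctrl.camera_model("scene"),ctrl.camera_model("side"),json.load(open("pics/w1.json"))
k=.7; N=[];Cs=[]
for n,m,roi in [("scene0",s,(452,228,515,268)),("side0",d,(342,350,412,402)),("w1",w,(270,80,356,330))]:
    a,b,wd=brown(np.load(f"pics/{n}.npy"),np.array(roi)*k); print(n,a/k,b/k,wd)
    o,u=ray(m,a); _,v=ray(m,b); nn=np.cross(u,v); N.append(nn/np.linalg.norm(nn)); Cs.append(o)
N=np.array(N); U,S,V=np.linalg.svd(N); dr=V[2]*np.sign(V[2,0]); print("dir",dr,S,"yaw",np.degrees(np.arctan2(dr[1],dr[0])),"slope",np.degrees(np.arcsin(dr[2])))
a=np.array([n@c for n,c in zip(N,Cs)]); 
x=np.linalg.lstsq(np.vstack([N,dr]),np.r_[a,dr@[.525,.291,.096]],rcond=None)[0]; print("pt",x,N@x-a)
Rt=clipR(24.5)[:,0]
# positions along axis from ends
for n,m,roi in [("scene0",s,(452,228,515,268)),("side0",d,(342,350,412,402)),("w1",w,(270,80,356,330))]:
    for e in brown(np.load(f"pics/{n}.npy"),np.array(roi)*k)[:2]:
        o,u=ray(m,e); A=np.c_[dr,-u]; t=np.linalg.lstsq(A,o-x,rcond=None)[0]; print(n,"along",t[0]*1000)
# gouge/others direction: yaw via neighbours rack line in wrist view
for p in [(215,128),(780,147),(222,275),(748,297)]:
    o,u=ray(w,np.array(p)*k); z=-clipR(24.5)[:,2]; q=x-.02*z; print(p,o+u*((q-o)@z)/(u@z))
E
```

```text
scene0 [457.4411 253.0012] [503.1376 244.3361] 6.2579020789130055
side0 [375.7033 382.8672] [394.3075 382.7953] 7.345034037192229
w1 [306.1699 131.0046] [312.0626 316.0126] 17.0175208251389
dir [0.8016 0.5167 0.3009] [1.3648 1.0541 0.1625] yaw 32.805117993386006 slope 17.51134137911909
pt [0.5238 0.2916 0.0943] [ 0.004  -0.0031  0.0048]
scene0 along -47.861677165612704
scene0 along 47.14753927446712
side0 along 0.005872646976641256
side0 along -32.19299121996502
w1 along 44.83035737430698
w1 along -50.86619225720121
(215, 128) [0.5498 0.3547 0.1   ]
(780, 147) [0.6687 0.0756 0.0956]
(222, 275) [0.4849 0.3285 0.0596]
(748, 297) [0.602  0.0467 0.0537]
```

```bash
python3 - <<'E'
from h import *
import json
np.set_printoptions(precision=4,suppress=True)
s,d,w=ctrl.camera_model("scene"),ctrl.camera_model("side"),json.load(open("pics/w1.json"))
k=.7
for n,a,b,c in [("junction",(508,247),(346,366),(313,92)),("butt",(457,254),(406,391),(313,320)),("g1 junc",(486,320),(345,301),(706,105)),("g2 junc",(493,283),(345,330),(508,97))]:
    r=[ray(s,np.array(a)*k),ray(d,np.array(b)*k),ray(w,np.array(c)*k)]
    print(n,tri(r),tri(r[1:]),tri([r[0],r[2]]))
x=np.array([.525,.291,.096]); z=-clipR(24)[:,2]
for p in [(313,92),(313,320),(313,20)]:
    o,u=ray(w,np.array(p)*k); print(p,o+u*((x-o)@z)/(u@z))
S=np.hstack([cv2.resize(np.load("pics/scene0.npy")[155:190,310:390],(400,175),interpolation=cv2.INTER_CUBIC),cv2.resize(np.load("pics/side0.npy")[235:290,200:292],(400,239),interpolation=cv2.INTER_CUBIC)[:175]*0]) if 0 else None
a=cv2.resize(np.load("pics/scene0.npy")[150:200,310:390],(480,300),interpolation=cv2.INTER_CUBIC); b=cv2.resize(np.load("pics/side0.npy")[235:285,205:285],(480,300),interpolation=cv2.INTER_CUBIC)
cv2.imwrite("pics/crop1.png",np.vstack([a,b])[:,:,::-1])
E
```

```text
junction (array([0.5731, 0.3065, 0.127 ]), np.float64(0.0049767378014135225)) (array([0.5723, 0.3047, 0.1262]), np.float64(0.0037444621964574593)) (array([0.5758, 0.3057, 0.1293]), np.float64(0.001615973647674284))
butt (array([0.481 , 0.2698, 0.068 ]), np.float64(0.002864959025846925)) (array([0.4815, 0.2677, 0.0644]), np.float64(0.0010981351686529198)) (array([0.4826, 0.2673, 0.0733]), np.float64(0.0016267667792144555))
g1 junc (array([0.649 , 0.133 , 0.1242]), np.float64(0.007651111041502265)) (array([0.6461, 0.1301, 0.1236]), np.float64(0.004653731688022372)) (array([0.6534, 0.1323, 0.1267]), np.float64(0.004651288750933011))
g2 junc (array([0.6099, 0.217 , 0.126 ]), np.float64(0.0034158881950771655)) (array([0.609 , 0.218 , 0.1275]), np.float64(0.0031660122829227596)) (array([0.6115, 0.2164, 0.1277]), np.float64(0.0016388206047924583))
(313, 92) [0.5764 0.3053 0.1265]
(313, 320) [0.4822 0.2672 0.0678]
(313, 20) [0.6019 0.3156 0.1424]
```

View pics/crop1.png

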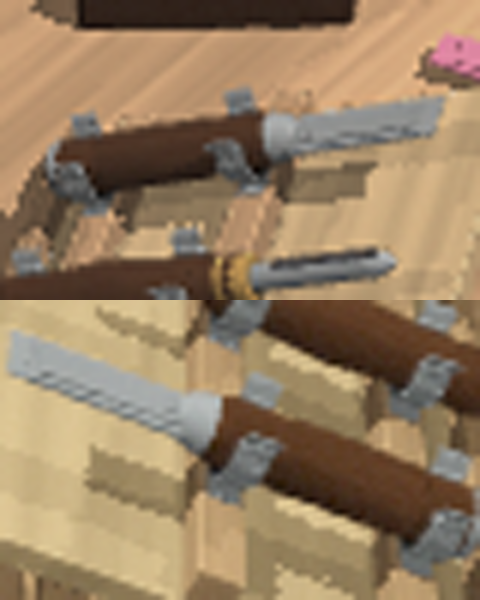

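The crop shows the ferrule junction at about (266,137) in the upper part (scene) and (214,425) in the lower part (side), with both clips and the handle clear.

```bash
python3 - <<'E'
from h import *
import json
np.set_printoptions(precision=4,suppress=True)
s,d,w=ctrl.camera_model("scene"),ctrl.camera_model("side"),json.load(open("pics/w1.json"))
J,e=tri([ray(s,(354.3,172.8)),ray(d,(240.7,255.8)),ray(w,(219,64.5))]); print(J,e)
E_,e=tri([ray(s,(383.3,169.2)),ray(d,(206.7,243.7))]); print(E_,e,np.linalg.norm(E_-J))
B,e=tri([ray(s,(319.5,178)),ray(w,(219,224))]); print(B,e,np.linalg.norm(B-J))
Rt=clipR(22.8); mid=J-.06*Rt[:,0]; print("mid",mid, (J+B)/2)
print(move(mid-.05*Rt[:,2],Rt))
E
```

```text
[0.5732 0.3058 0.1275] 0.00249946637581156
[0.6402 0.3368 0.167 ] 0.0013154031141860542 0.08363470002717596
[0.4822 0.267  0.0727] 0.0009714808923658125 0.11317486327208745
mid [0.5253 0.2857 0.0975] [0.5277 0.2864 0.1001]
(array([ 32. , -43.1,  87. ]), array([-0.89,  0.04,  1.59]))
```

Request:
jog_arm([
  [32,-43,50,-0.9,0,1.6,85],
  [32,-43,87,-0.9,0,1.6,85],
  [32,-43,87,-0.9,0,1.6,85],
  [32,-43,87,-0.9,0,1.6,85],
  [32,-43,87,-0.9,0,1.6,85],
])

```text
time: 2.52
ee_pos: [0.5035, 0.2757, 0.1439]
tool_rot: [-0.051, 0.946, 0.19, 0.256]
wrist_force: [-0.2, -0.7, 0.7]
finger_gap: 0.993
grip_force: 0.0
```

```bash
python3 - <<'E'
from h import *
import json
o,p,Rt=pose(); m=ctrl.camera_model("wrist")
im=ctrl.snapshot("wrist"); cv2.imwrite("pics/w2.png",cv2.resize(im[:,:,::-1],(800,600),interpolation=cv2.INTER_CUBIC)); np.save("pics/w2.npy",im)
json.dump({k:np.array(v).tolist() for k,v in m.items()},open("pics/w2.json","w"))
print(o["time"],p,move([.5253,.2857,.0975],clipR(22.8)))
E
```

```text
2.525 [0.50348128 0.27567071 0.14393083] (array([-2.5, -0.5, 52.1]), array([ 0.02, -0.24, -0.06]))
```

View pics/w2.png

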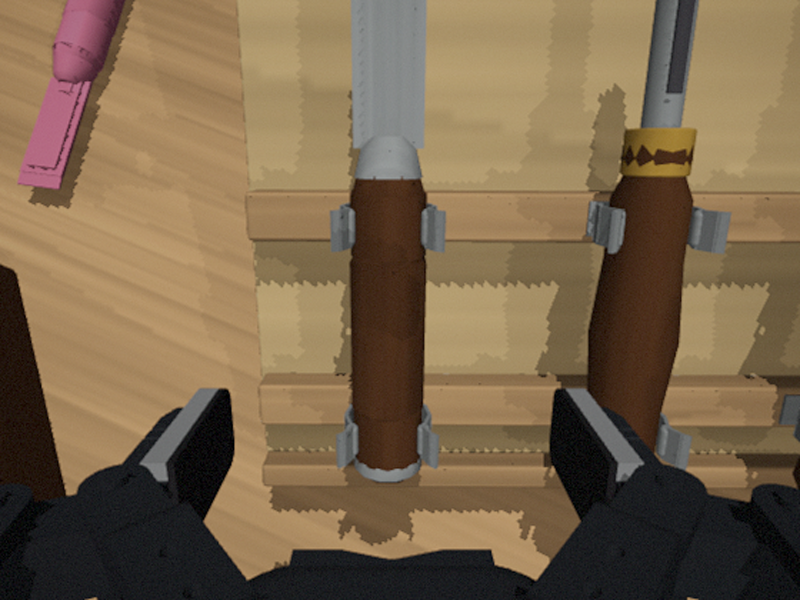

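The chisel is straight in this view, axis at column 388, junction at row 178 and butt at row 478. The fingers straddle it, centred at about column 392.

```bash
python3 - <<'E'
from h import *
import json
np.set_printoptions(precision=4,suppress=True)
k=.7;w1,w2=[json.load(open(f"pics/w{i}.json")) for i in (1,2)]
s,d=ctrl.camera_model("scene"),ctrl.camera_model("side")
J,e=tri([ray(w1,np.array((313,91))*k),ray(w2,np.array((389,178))*k)]); print(J,e)
J,e=tri([ray(s,(354.3,172.8)),ray(d,(240.7,255.8)),ray(w1,(219,64.)),ray(w2,np.array((389,178))*k)]); print(J,e)
o,p,Rt=pose(); 
f=lambda X:Rt.inv().apply(X-p)*1000
print("J tool",f(J))
for h in (47,50,53,56): # axis depth along tool z from TCP
  r=[]
  for px in [(389,178),(388,480),(389,320),(352,320),(425,320)]:
    oo,u=ray(w2,np.array(px)*k); a=f(oo); b=Rt.inv().apply(u); r.append((a+b*(h-a[2])/b[2])[:2])
  print(h,np.array(r).round(1).tolist())
E
```

```text
[0.5757 0.3054 0.1272] 0.0007231718401301333
[0.5736 0.3056 0.1279] 0.0026298261468621067
J tool [57.9159 -0.2156 52.219 ]
47 [[59.0, 0.4], [-60.6, -0.3], [7.7, 0.2], [7.7, -13.4], [7.7, 13.6]]
50 [[58.8, 0.3], [-62.7, -0.3], [6.7, 0.2], [6.7, -13.7], [6.7, 13.8]]
53 [[58.6, 0.3], [-64.7, -0.4], [5.7, 0.2], [5.7, -13.9], [5.7, 14.0]]
56 [[58.5, 0.3], [-66.8, -0.4], [4.7, 0.2], [4.7, -14.1], [4.7, 14.1]]
```

Request:
jog_arm([
  [-1.5,0,40,0,0,0,85],
  [-1.5,0,65,0,0,0,85],
  [-1.5,0,65,0,0,0,60],
  [-1.5,0,65,0,0,0,20],
  [-1.5,0,65,0,0,0,20],
  [-1.5,0,65,0,0,0,20],
  [-1.5,0,65,0,0,0,20],
  [-1.5,0,65,0,0,0,20],
], grip_force=80)

```text
time: 3.58
ee_pos: [0.5318, 0.2891, 0.0864]
tool_rot: [-0.052, 0.946, 0.191, 0.255]
wrist_force: [-4.3, -1.3, 7.5]
finger_gap: 0.31
grip_force: 80.2
```

```bash
python3 - <<'E'
from h import *
o,p,Rt=pose(); print(o["time"],p.tolist(),Rt.as_quat().tolist(),o["wrist_force"],o["ft_torque"],o["finger_gap"]*85.4,o["grip_force"])
E
```

```text
3.575 [0.531772275448272, 0.2891481786399144, 0.0863667345144663] [0.9464356836465768, 0.1911481941908902, 0.25506453506768767, -0.05161344329438851] [-4.2702471  -1.2746482   7.50134149] [-0.22709718  0.42195325 -0.1323402 ] 26.47929366461321 80.15929316170514
```

Request:
jog_arm([
  [0,0,-6,0,0,0,20],
  [0,0,-12,0,0,0,20],
  [0,0,-20,0,0,0,20],
  [0,0,-35,0,0,0,20],
  [0,0,-70,0,0,0,20],
  [0,0,-110,0,0,0,20],
  [0,0,-110,0,0,0,20],
])

```text
time: 4.45
ee_pos: [0.4815, 0.2682, 0.1851]
tool_rot: [-0.052, 0.946, 0.191, 0.258]
wrist_force: [-0.2, 0.6, -1.4]
finger_gap: 0.303
grip_force: 81.8
```

```bash
python3 - <<'E'
from h import *
import json
np.set_printoptions(precision=4,suppress=True)
o,p,Rt=pose(); m=ctrl.camera_model("wrist")
a=ctrl.snapshot("wrist"); b=ctrl.snapshot("scene"); np.save("pics/w3.npy",a);np.save("pics/scene3.npy",b)
cv2.imwrite("pics/m3.png",np.hstack([cv2.resize(a,(400,300)),cv2.resize(b,(400,300))])[:,:,::-1])
print(o["time"],p,o["wrist_force"],o["finger_gap"])
# honed handle/edge, tray from first scene picture
s=ctrl.camera_model("scene"); im=np.load("pics/scene0.npy"); hsv=cv2.cvtColor(im,cv2.COLOR_RGB2HSV)
M=np.zeros(im.shape[:2],np.uint8); M[275:400,90:232]=((hsv[275:400,90:232,2]<60))*255
c=max(cv2.findContours(M,0,2)[0],key=cv2.contourArea); mu=cv2.approxPolyDP(c,6,True)[:,0]
W=np.array([plane(s,q,.010) for q in mu]); print("mat",W)
tc=W.mean(0); print("centre",tc)
E
```

```text
4.45 [0.4815 0.2682 0.1851] [-0.1536  0.5877 -1.3524] 0.30281270079848605
mat [[ 0.3706 -0.3058  0.01  ]
 [ 0.3955 -0.4313  0.01  ]
 [ 0.6185 -0.3882  0.01  ]
 [ 0.5921 -0.2611  0.01  ]]
centre [ 0.4942 -0.3466  0.01  ]
```

View pics/m3.png

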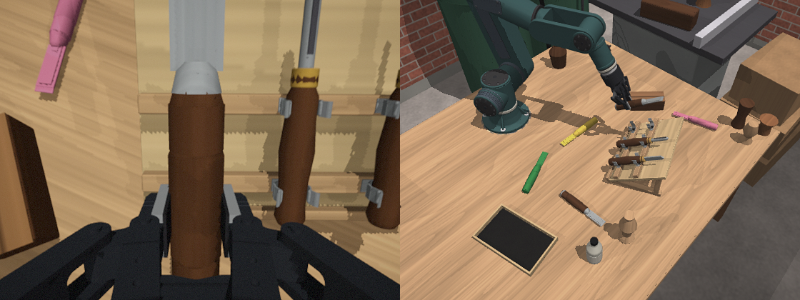

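The worn chisel is held by the mid-handle, free of the clips, which now stand empty in the scene view. The junction is at about (197,94) in the left half.

```bash
cat >> h.py <<'E'
def downR(yaw): return clipR(yaw,0)
E
python3 - <<'E'
from h import *
np.set_printoptions(precision=4,suppress=True)
o,p,Rt=pose(); m=ctrl.camera_model("wrist")
oo,u=ray(m,(276,131.6)); a=Rt.inv().apply(oo-p)*1000; b=Rt.inv().apply(u); print("J in tool",a+b*(-12-a[2])/b[2])
R1=downR(11.1); print(move([.46,0,.27],R1)); print(move([.458,-.355,.09],R1)); print(Rt.inv().apply([0,0,60]))
E
```

```text
J in tool [ 60.1744   1.5278 -12.    ]
(array([ -60.8,  238.6, -139.5]), array([ -3.09, -29.93,  11.48]))
(array([-271.8,  565. ,  -53.6]), array([ -3.09, -29.93,  11.48]))
[ 30.0362  -0.0123 -51.9406]
```

Request:
jog_arm([
  [30,0,-52,0,0,0,20],
  [-60.8,238.6,-139.5,-3.1,-29.9,11.5,20],
  [-60.8,238.6,-139.5,-3.1,-29.9,11.5,20],
  [-60.8,238.6,-139.5,-3.1,-29.9,11.5,20],
  [-60.8,238.6,-139.5,-3.1,-29.9,11.5,20],
  [-60.8,238.6,-139.5,-3.1,-29.9,11.5,20],
  [-271.8,565,-53.6,-3.1,-29.9,11.5,20],
  [-271.8,565,-53.6,-3.1,-29.9,11.5,20],
  [-271.8,565,-53.6,-3.1,-29.9,11.5,20],
  [-271.8,565,-53.6,-3.1,-29.9,11.5,20],
  [-271.8,565,-53.6,-3.1,-29.9,11.5,20],
  [-271.8,565,-53.6,-3.1,-29.9,11.5,20],
])

```text
time: 6.05
ee_pos: [0.4576, -0.3358, 0.0969]
tool_rot: [-0.001, 0.995, 0.096, -0.001]
wrist_force: [1.2, -0.1, -1.4]
finger_gap: 0.308
grip_force: 81.7
```

Request:
jog_arm([
  [0,0,0,0,0,0,20],
  [0,0,0,0,0,0,20],
])

```text
time: 6.3
ee_pos: [0.4579, -0.3337, 0.0984]
tool_rot: [-0.001, 0.995, 0.096, -0.001]
wrist_force: [-0.2, -0.4, -2.0]
finger_gap: 0.304
grip_force: 81.7
```

```bash
python3 - <<'E'
from h import *
np.set_printoptions(precision=4,suppress=True)
o,p,Rt=pose();print(p,o["wrist_force"],o["time"]); print(move([.458,-.355,.04],downR(11.1)))
E
```

```text
[ 0.4579 -0.3337  0.0984] [-0.2063 -0.4346 -1.9692] 6.3
(array([-3.9, 21.1, 58.3]), array([-0.17,  0.1 , -0.06]))
```

Request:
jog_arm([
  [-4,21,10,0,0,0,20],
  [-4,21,50,0,0,0,20],
  [-4,21,70,0,0,0,20],
  [-4,21,80,0,0,0,20],
  [-4,21,84,0,0,0,20],
  [-4,21,84,0,0,0,20],
])

```text
time: 7.05
ee_pos: [0.459, -0.3561, 0.0171]
tool_rot: [0.001, 0.995, 0.097, 0.0]
wrist_force: [-0.3, -0.0, -1.6]
finger_gap: 0.301
grip_force: 81.7
```

Request:
jog_arm([
  [0,0,2,0,0,0,20],
  [0,0,2,0,0,0,20],
])

```text
time: 7.3
ee_pos: [0.4587, -0.356, 0.0148]
tool_rot: [0.0, 0.995, 0.097, 0.0]
wrist_force: [0.2, 0.3, -2.1]
finger_gap: 0.306
grip_force: 81.7
```

Request:
jog_arm([
  [0,0,1.5,0,0,0,20],
  [0,0,2.5,0,0,0,20],
  [0,0,2.5,0,0,0,20],
])

```text
time: 7.68
ee_pos: [0.4583, -0.3556, 0.0115]
tool_rot: [-0.0, 0.995, 0.096, -0.0]
wrist_force: [0.5, -0.1, -2.5]
finger_gap: 0.301
grip_force: 81.7
```

Request:
jog_arm([
  [0,0,1.5,0,0,0,20],
  [0,0,1.5,0,0,0,20],
])

```text
time: 7.92
ee_pos: [0.4585, -0.3559, 0.0105]
tool_rot: [0.0, 0.995, 0.096, 0.0]
wrist_force: [-0.6, 0.4, 0.1]
finger_gap: 0.309
grip_force: 82.0
```

Request:
jog_arm([
  [0,0,0.7,0,0,0,20],
  [0,0,0.7,0,0,0,20],
  [0,0,0.7,0,0,0,35],
  [0,0,0.7,0,0,0,45],
  [0,0,0.7,0,0,0,50],
  [0,0,0.7,0,0,0,50],
], grip_force=20)

```text
time: 8.68
ee_pos: [0.4585, -0.3557, 0.0093]
tool_rot: [-0.0, 0.995, 0.096, -0.0]
wrist_force: [-0.7, -0.1, 0.1]
finger_gap: 0.589
grip_force: 0.0
```

```bash
python3 - <<'E'
from h import *
np.set_printoptions(precision=4,suppress=True)
o,p,Rt=pose();print(p,o["wrist_force"],o["finger_gap"]*85.4)
# honed: butt/edge from the first views; line of axis
s=ctrl.camera_model("scene"); im=np.load("pics/scene0.npy"); print([q/.7 for q in brown(im,(215,255,275,305))[:2]],[plane(s,q,.014) for q in brown(im,(215,255,275,305))[:2]])
b,e=np.array([.481,-.1157]),np.array([.6755,-.1032]); u=(e-b)/np.linalg.norm(e-b); yaw=np.degrees(np.arctan2(u[1],u[0])); mid=e-.14*u
print(yaw,mid); R1=downR(yaw)
print(move([p[0],p[1],.13],R1)); print(move([mid[0]-.02,mid[1],.12],R1))
E
```

```text
[ 0.4585 -0.3557  0.0093] [-0.7133 -0.07    0.1476] 50.27251936542199
[array([324.6179, 385.2707]), array([369.2179, 418.6667])] [array([ 0.4835, -0.1125,  0.014 ]), array([ 0.5942, -0.1073,  0.014 ])]
3.6771909798427656 [ 0.5358 -0.1122]
(array([  -0. ,   -0. , -120.7]), array([-0.  ,  0.01,  7.39]))
(array([ 103. , -228. , -110.7]), array([-0.  ,  0.01,  7.39]))
```

Request:
jog_arm([
  [0,0,-30,0,0,0,50],
  [0,0,-90,0,0,0,60],
  [0,0,-110,0,0,0,85],
  [103,-228,-110,0,0,7.4,85],
  [103,-228,-110,0,0,7.4,85],
  [103,-228,-110,0,0,7.4,85],
  [103,-228,-110,0,0,7.4,85],
  [103,-228,-110,0,0,7.4,85],
  [103,-228,-110,0,0,7.4,85],
  [103,-228,-110,0,0,7.4,85],
  [103,-228,-110,0,0,7.4,85],
])

```text
time: 10.05
ee_pos: [0.5155, -0.1136, 0.1194]
tool_rot: [0.0, 1.0, 0.031, -0.0]
wrist_force: [-0.1, -0.5, -0.6]
finger_gap: 0.995
grip_force: 0.0
```

```bash
python3 - <<'E'
from h import *
import json
np.set_printoptions(precision=4,suppress=True)
o,p,Rt=pose(); m=ctrl.camera_model("wrist")
a=ctrl.snapshot("wrist"); b=ctrl.snapshot("scene"); np.save("pics/w4.npy",a)
json.dump({k:np.array(v).tolist() for k,v in m.items()},open("pics/w4.json","w"))
cv2.imwrite("pics/m4.png",np.hstack([a,cv2.resize(b[260:400,80:200],(240,280)),][:1]+[np.vstack([cv2.resize(b[260:400,80:200],(240,280)),np.zeros((140,240,3),np.uint8)])])[:,:,::-1])
print(o["time"],p,o["qpos"],o["wrist_force"])
E
```

```text
10.05 [ 0.5155 -0.1136  0.1194] [-0.3242  0.088   1.5944 -0.0003  1.4594  1.185 ] [-0.082  -0.5343 -0.6273]
```

View pics/m4.png

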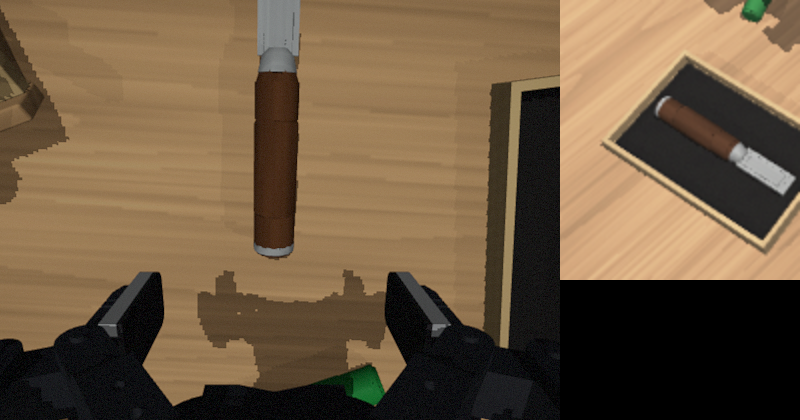

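The worn chisel lies fully inside the tray. The honed chisel's axis runs from the junction at (277,71) to the butt at (273.5,253).

```bash
python3 - <<'E'
from h import *
import json
np.set_printoptions(precision=4,suppress=True)
m=json.load(open("pics/w4.json")); im=np.load("pics/w4.npy")
a,b,wd=brown(im,(245,60,310,262)); print(a,b,wd)
J=plane(m,(277,71),.014);B=plane(m,(273.5,252),.014); A2,B2=plane(m,a,.014),plane(m,b,.014); print(J,B,np.linalg.norm(J-B),A2,B2)
for u in (J-B,A2-B2): print(np.degrees(np.arctan2(u[1],u[0])))
# clean edges
for r in (90,130,170,210,235):
    x=np.abs(np.diff(cv2.cvtColor(im,cv2.COLOR_RGB2GRAY)[r,240:315].astype(int))); L=240+np.argmax(x[:35]);Rr=275+np.argmax(x[35:]); print(r,L,Rr,plane(m,((L+Rr)/2+.5,r),.014)[:2])
u=(J-B)/np.linalg.norm(J-B); mid=J-.06*u; yaw=np.degrees(np.arctan2(u[1],u[0]))
print(mid,yaw,move([mid[0],mid[1],.002],downR(yaw)))
E
```

```text
[265.9381  78.1243] [281.4746 152.1595] 17.10420078339067
[ 0.6035 -0.1109  0.014 ] [ 0.4834 -0.1161  0.014 ] 0.1202479125618302 [ 0.5989 -0.1043  0.014 ] [ 0.5539 -0.117   0.014 ]
2.4753537972015196
15.712704291526792
90 254 298 [ 0.5923 -0.1113]
130 253 297 [ 0.5678 -0.1122]
170 253 296 [ 0.5418 -0.1135]
210 253 295 [ 0.5143 -0.1149]
235 253 293 [ 0.4961 -0.1153]
[ 0.5436 -0.1135  0.014 ] 2.47535379720152 (array([ 28. ,   2. , 117.4]), array([0.01, 0.02, 1.09]))
```

Request:
jog_arm([
  [28,2,50,0,0,1.1,85],
  [28,2,100,0,0,1.1,85],
  [28,2,112,0,0,1.1,85],
  [28,2,116,0,0,1.1,85],
  [28,2,116,0,0,1.1,85],
], grip_force=80)

```text
time: 10.78
ee_pos: [0.5452, -0.113, 0.0055]
tool_rot: [0.001, 1.0, 0.022, 0.002]
wrist_force: [0.3, -0.6, -0.3]
finger_gap: 0.997
grip_force: 0.0
```

Request:
jog_arm([
  [0,0,0,0,0,0,60],
  [0,0,0,0,0,0,20],
  [0,0,0,0,0,0,20],
  [0,0,0,0,0,0,20],
  [0,0,0,0,0,0,20],
  [0,0,0,0,0,0,20],
])

```text
time: 11.52
ee_pos: [0.5444, -0.1126, 0.0044]
tool_rot: [0.0, 1.0, 0.022, 0.001]
wrist_force: [-0.7, 0.5, 4.6]
finger_gap: 0.3
grip_force: 81.3
```

```bash
python3 - <<'E'
from h import *
np.set_printoptions(precision=4,suppress=True)
o,p,Rt=pose(); print(p,o["wrist_force"],o["ft_torque"]); print(Rt.inv().apply(np.array([.5436,-.1135,.014])-p)*1000)
E
```

```text
[ 0.5444 -0.1126  0.0044] [-0.6828  0.5206  4.6194] [0.0686 0.1333 0.0279]
[-0.8484  0.8945 -9.6324]
```

```bash
cat >> h.py <<'E'
SEAT=np.array([.531772,.289148,.086367]); SR=R.from_quat([0.94643568,0.19114819,0.25506454,-0.05161344]).as_matrix()
E
python3 - <<'E'
from h import *
R1=clipR(14,15); print(move([.46,.02,.30],R1)); T=SEAT-.09*SR[:,2]-.0024*SR[:,2]+.001*SR[:,0]; print(move(T,SR), T)
E
```

```text
(array([ -78. , -136. , -295.8]), array([  1.54,  14.88, -11.36]))
(array([ -37.1, -386. , -162.7]), array([  5.39,  29.78, -19.78])) [0.48978089 0.27144628 0.16675453]
```

Request:
jog_arm([
  [0,0,-20,0,0,0,20],
  [0,0,-80,0,0,0,20],
  [-30,-20,-140,0,0,0,20],
  [-78,-136,-296,1.5,15,-11,20],
  [-78,-136,-296,1.5,15,-11,20],
  [-78,-136,-296,1.5,15,-11,20],
  [-78,-136,-296,1.5,15,-11,20],
  [-78,-136,-296,1.5,15,-11,20],
  [-37,-386,-163,5.4,29.8,-19.8,20],
  [-37,-386,-163,5.4,29.8,-19.8,20],
  [-37,-386,-163,5.4,29.8,-19.8,20],
  [-37,-386,-163,5.4,29.8,-19.8,20],
])

```text
time: 13.02
ee_pos: [0.4847, 0.2395, 0.1775]
tool_rot: [-0.051, 0.947, 0.191, 0.252]
wrist_force: [1.2, -0.5, -1.0]
finger_gap: 0.305
grip_force: 80.6
```

Request:
jog_arm([
  [0,0,0,0,0,0,20],
  [0,0,0,0,0,0,20],
])

```text
time: 13.28
ee_pos: [0.4853, 0.2389, 0.1796]
tool_rot: [-0.051, 0.947, 0.191, 0.252]
wrist_force: [-0.6, -1.6, -1.3]
finger_gap: 0.303
grip_force: 80.6
```

```bash
python3 - <<'E'
from h import *
np.set_printoptions(precision=4,suppress=True)
o,p,Rt=pose(); T=SEAT-.0924*SR[:,2]+.001*SR[:,0]; print(o["time"],p,move(T,SR),move(SEAT,SR),o["wrist_force"])
E
```

```text
13.275 [0.4853 0.2389 0.1796] (array([  8.2, -28.2,  19.5]), array([-0.02,  0.4 ,  0.  ])) (array([  7.8, -28.2, 111.9]), array([-0.02,  0.4 ,  0.  ])) [-0.5865 -1.6233 -1.28  ]
```

Request:
jog_arm([
  [8,-28,20,0,0.4,0,20],
  [8,-28,60,0,0.4,0,20],
  [8,-28,65,0,0.4,0,20],
  [8,-28,65,0,0.4,0,20],
  [8,-28,65,0,0.4,0,20],
])

```text
time: 13.9
ee_pos: [0.5124, 0.2803, 0.1331]
tool_rot: [-0.053, 0.945, 0.19, 0.259]
wrist_force: [-0.8, 0.1, -2.6]
finger_gap: 0.304
grip_force: 80.6
```

```bash
python3 - <<'E'
from h import *
import json
np.set_printoptions(precision=4,suppress=True)
o,p,Rt=pose(); m=ctrl.camera_model("wrist")
a=ctrl.snapshot("wrist"); np.save("pics/w5.npy",a); b=ctrl.snapshot("side")
json.dump({k:np.array(v).tolist() for k,v in m.items()},open("pics/w5.json","w"))
cv2.imwrite("pics/m5.png",np.hstack([a,cv2.resize(b[190:330,190:270],(240,420),interpolation=cv2.INTER_CUBIC)])[:,:,::-1])
print(p,o["wrist_force"],move(SEAT,SR))
E
```

```text
[0.5124 0.2803 0.1331] [-0.8038  0.0668 -2.5947] (array([-5.4, -0. , 51.1]), array([-0.04, -0.53, -0.05]))
```

View pics/m5.png

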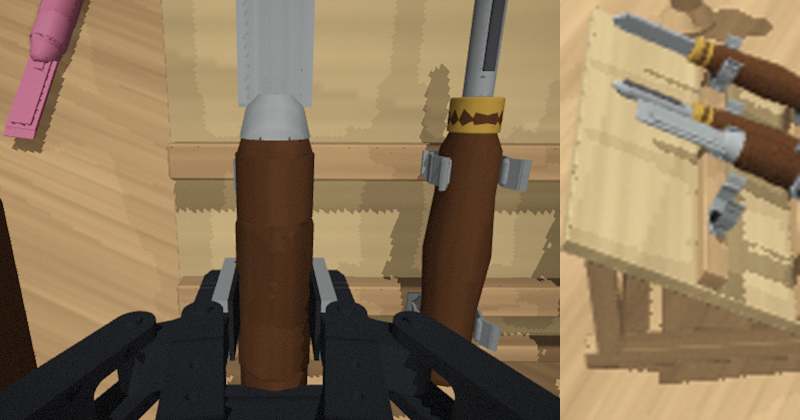

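The honed chisel is held straight, at column 275 with the junction at row 138. The free clips lie under it, and the edge points up the slope.

```bash
python3 - <<'E'
from h import *
import json
np.set_printoptions(precision=2,suppress=True)
o,p,Rt=pose(); m=ctrl.camera_model("wrist"); f=lambda px,h:(lambda a,b:a+b*(h-a[2])/b[2])(Rt.inv().apply(ray(m,px)[0]-p)*1000,Rt.inv().apply(ray(m,px)[1]))
w3,w5=np.load("pics/w3.npy"),np.load("pics/w5.npy")
for n,im in (("w3",w3),("w5",w5)):
    g=im.astype(int); col=g[110:160,274:278,0].mean(1)-g[110:160,274:278,2].mean(1); r=110+np.argmax(np.diff(col))+1
    row=cv2.cvtColor(im,cv2.COLOR_RGB2GRAY)[165:175].mean(0); e=np.abs(np.diff(row)); L=225+np.argmax(e[225:260]);Rr=290+np.argmax(e[290:330])
    print(n,"junction row",r,"edges@170",L,Rr,[f((276,r),h) for h in (-9.6,-12)], f(((L+Rr)/2+.5,170),-10))
# clip geometry in w5: shallow check of clip centre from the rack, at seat
print("seat in tool",Rt.inv().apply(SEAT-p)*1000)
E
```

```text
w3 junction row 133 edges@170 235 313 [array([59.51,  1.59, -9.6 ]), array([ 59.71,   1.58, -12.  ])] [ 46.66   1.07 -10.  ]
w5 junction row 141 edges@170 235 313 [array([56.78,  1.6 , -9.6 ]), array([ 57.02,   1.59, -12.  ])] [ 46.66   1.07 -10.  ]
seat in tool [-5.42 -0.02 51.06]
```

Request:
jog_arm([
  [-2.7,0,15,0,-0.5,0,20],
  [-2.7,0,28,0,-0.5,0,20],
  [-2.7,0,28,0,-0.5,0,20],
], grip_force=100)

```text
time: 14.38
ee_pos: [0.5215, 0.2853, 0.1029]
tool_rot: [-0.051, 0.947, 0.191, 0.252]
wrist_force: [0.3, -0.7, -2.1]
finger_gap: 0.3
grip_force: 103.4
```

```bash
python3 - <<'E'
from h import *
o,p,Rt=pose(); print(p,o["wrist_force"],move(SEAT+.0027*SR[:,0],SR),o["time"])
E
```

```text
[0.5215444  0.2853382  0.10294657] [ 0.34941616 -0.68253391 -2.14868004] (array([ 3.9,  0.5, 19.8]), array([-0.05,  0.38, -0.  ])) 14.375
```

Request:
jog_arm([
  [0,0,0,0,0,0,20],
  [0,0,0,0,0,0,20],
])

```text
time: 14.62
ee_pos: [0.5225, 0.2859, 0.1059]
tool_rot: [-0.052, 0.947, 0.191, 0.254]
wrist_force: [0.4, 1.3, -1.3]
finger_gap: 0.297
grip_force: 103.4
```

```bash
python3 - <<'E'
from h import *
o,p,Rt=pose(); print(p,o["wrist_force"],move(SEAT+.0027*SR[:,0],SR),o["time"])
a=ctrl.snapshot("wrist"); np.save("pics/w6.npy",a); cv2.imwrite("pics/w6.png",a[:,:,::-1])
E
```

```text
[0.52245068 0.28585138 0.10589695] [ 0.36413265  1.30358108 -1.27813795] (array([ 1.5,  0.6, 21.8]), array([-0.07,  0.11, -0.  ])) 14.625
```

View pics/w6.png

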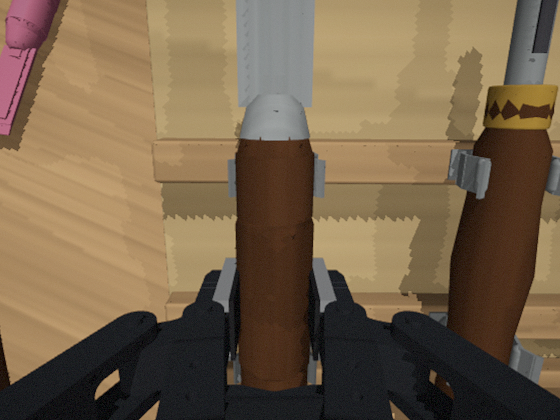

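The upper clip's jaws show evenly on both sides of the handle, at columns 229 and 325 with the handle centred at 275, so it is lined up.

Request:
jog_arm([
  [1.5,0.4,6,0,0.1,0,20],
  [1.5,0.4,10,0,0.1,0,20],
  [1.5,0.4,13,0,0.1,0,20],
  [1.5,0.4,13,0,0.1,0,20],
])

```text
time: 15.18
ee_pos: [0.531, 0.2889, 0.0976]
tool_rot: [-0.052, 0.946, 0.191, 0.257]
wrist_force: [-2.5, -2.8, 5.3]
finger_gap: 0.301
grip_force: 104.4
```

Request:
jog_arm([
  [0,0,3,0,0,0,20],
  [0,0,5,0,0,0,20],
  [0,0,7,0,0,0,20],
  [0,0,7,0,0,0,20],
])

```text
time: 15.68
ee_pos: [0.5335, 0.2899, 0.0881]
tool_rot: [-0.052, 0.946, 0.191, 0.255]
wrist_force: [6.0, 1.2, -4.4]
finger_gap: 0.297
grip_force: 102.7
```

```bash
python3 - <<'E'
from h import *
o,p,Rt=pose(); print(p,Rt.inv().apply(o["wrist_force"]),Rt.inv().apply(o["ft_torque"]),move(SEAT+.0027*SR[:,0],SR),o["time"])
E
```

```text
[0.53345004 0.2898718  0.08807317] [2.97633005 1.22623808 6.84435415] [-0.04108693  0.27112297  0.0376216 ] (array([0.3, 0. , 0.6]), array([-0.06,  0.02, -0.02])) 15.675
```

Request:
jog_arm([
  [0,0,1.5,0,0,0,20],
  [0,0,3,0,0,0,20],
  [0,0,3,0,0,0,20],
])

```text
time: 16.05
ee_pos: [0.5339, 0.2901, 0.0873]
tool_rot: [-0.052, 0.947, 0.191, 0.254]
wrist_force: [-7.2, -3.4, 9.4]
finger_gap: 0.296
grip_force: 105.3
```

```bash
python3 - <<'E'
from h import *
o,p,Rt=pose(); print(p,Rt.inv().apply(o["wrist_force"]),Rt.inv().apply(o["ft_torque"]),move(SEAT+.0027*SR[:,0],SR),o["time"])
E
```

```text
[0.53394797 0.29008523 0.08727216] [ -2.16697518   0.38300811 -12.09042729] [-0.18810654 -0.71582441  0.07108442] (array([ 0.2,  0. , -0.4]), array([-0.04,  0.08,  0.  ])) 16.05
```

Request:
jog_arm([
  [0,0,1.5,0,0,0,20],
  [0,0,1.5,0,0,0,20],
])

```text
time: 16.3
ee_pos: [0.5343, 0.2902, 0.0868]
tool_rot: [-0.052, 0.947, 0.191, 0.254]
wrist_force: [-13.2, -6.3, 15.1]
finger_gap: 0.298
grip_force: 106.3
```

```bash
python3 - <<'E'
from h import *
o,p,Rt=pose(); print(p,Rt.inv().apply(o["wrist_force"]),Rt.inv().apply(o["ft_torque"]),move(SEAT+.0027*SR[:,0],SR),o["time"])
E
```

```text
[0.53427972 0.29023517 0.08677733] [ -5.06047298   0.66235531 -20.34814937] [-0.24758603 -1.20561286  0.10319807] (array([ 0.1,  0. , -1. ]), array([-0.04,  0.1 ,  0.01])) 16.3
```

Request:
jog_arm([
  [0,0,-2,0,0,0,20],
  [0,0,-3.5,0,0,0,20],
  [0,0,-3.5,0,0,0,20],
  [0,0,-3.5,0,0,0,35],
  [0,0,-3.5,0,0,0,55],
  [0,0,-3.5,0,0,0,80],
  [0,0,-3.5,0,0,0,80],
])

```text
time: 17.18
ee_pos: [0.5332, 0.2899, 0.088]
tool_rot: [-0.052, 0.947, 0.191, 0.254]
wrist_force: [-0.4, -0.5, 0.2]
finger_gap: 0.933
grip_force: 0.0
```

Request:
jog_arm([
  [0,0,0,0,0,0,80],
  [0,0,-20,0,0,0,80],
  [0,0,-60,0,0,0,80],
  [0,0,-75,0,0,0,80],
  [0,0,-75,0,0,0,80],
  [0,0,-75,0,0,0,80],
])

```text
time: 17.92
ee_pos: [0.4983, 0.275, 0.1514]
tool_rot: [-0.052, 0.947, 0.191, 0.253]
wrist_force: [-0.2, 0.6, 0.4]
finger_gap: 0.937
grip_force: 0.0
```

```bash
python3 - <<'E'
from h import *
o,p,Rt=pose(); print(p,o["wrist_force"],o["time"])
a=ctrl.snapshot("wrist"); b=ctrl.snapshot("side"); c=ctrl.snapshot("scene")
B=cv2.resize(b[170:330,190:350],(240,240),interpolation=cv2.INTER_CUBIC); C=cv2.resize(c[150:350,80:350],(240,180),interpolation=cv2.INTER_AREA)
cv2.imwrite("pics/m7.png",np.hstack([a,np.vstack([B,C])])[:,:,::-1])
E
```

```text
[0.49826611 0.27501724 0.15139538] [-0.23691497  0.6415907   0.38602973] 17.925
```

View pics/m7.png

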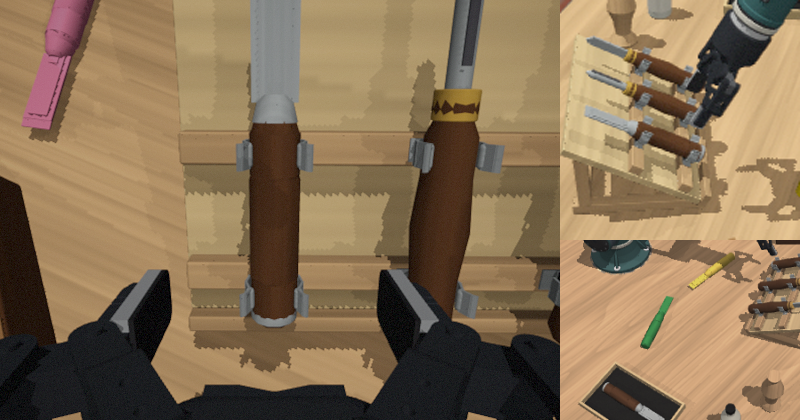

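The honed chisel sits in both clips just as the worn one did, with its junction at row 123 just above the upper batten. The worn chisel is in the tray and nothing else has moved.

```bash
python3 -c "
from workcell import ctrl
print(ctrl.job_done())"
```

```text
the job is handed in; nothing more can be done
None
```

The job is handed in at about 18 s: the worn chisel lies in the tray and the honed one is clicked home in both clips, edge up the slope, with the gripper clear and the other things still standing where they were in the last pictures.

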